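Throw the turntable feed lever into the green-marked notch

TASK

On the blue deburring-turntable drive, throw the feed lever (steel arm with an upright black knob) over into the notch marked by the green plug, so that the arm lies centred in that notch and points at the plug, then let go of the knob and leave it there.

Things in the scene. Friction and masses are not known exactly. Their poses are not given: they have to be found in the camera images.
- drive_unit: blue low box fixed to the bench, 300 x 170 mm, 50 mm high, with a steel turntable (carrying a flange, top at about 80 mm) on the rear half of its top and the feed lever on the front half. Origin: at bench level, straight below the lever's vertical pivot. Its x axis points from the lever's side to the turntable, z up.
- lever_knob (a point): middle of the lever's upright black knob, 100 mm above the bench and 100 mm horizontally from the pivot. Round, 28 mm across, 46 mm tall (72 to 118 mm above the bench), fixed near the end of a flat steel arm (top 67 mm above the bench) that swings level about the pivot. All else below the knob's sweep is lower than 60 mm.
- green_plug: fixed green round plug, 16 mm across, 8 mm high, on the drive's top, 130 mm horizontally from the pivot, in line with the pivot and its notch: with the lever in that notch the arm points straight at the plug. Origin: centre of its underside, 50 mm above the bench. Red plugs of the same size mark the other two notches.
- feed_lever (a joint): lever angle about its vertical pivot, rad: 0 = arm along the drive's -x, positive anticlockwise from above (towards the drive's -y). Notches in the quadrant plate's rim at -0.5, 0, +0.5; stops at -0.6, +0.6. Starts between -0.56 and -0.26; the green plug is at 0 or +0.5. Friction (3 N at the knob, alike at all angles, no spring) holds it wherever it is left; no notch pulls it in.

How it is judged:
By the outcome, as a careful person would: the job done as asked, in the order asked, and still so for the second after the job is handed in, with the robot touching nothing.
It also fails if it takes over 38 s, if anything falls off the work surface, if the arm or the gripper's body presses on something with over 40 N, if the wrist force passes 120 N, or if a joint passes its speed limit or range.

ROBOT

A 7-joint arm with a two-finger parallel gripper is mounted at the origin on a cart in front of the work surface, level with it; the furniture and walls round the work are solid. World frame = base frame: x ahead of the robot, y to its left, z up, the work surface at z = 0. Lengths are in m, angles in rad, forces in N, time in s.
With the tool pointing down it reaches from about 0.425 to 0.875 m from the base axis. Payload 4.7 kg.
Tool frame: the origin (TCP) lies between the finger pads; the fingertips stand ctrl.tip_reach ahead of it and the grasp point (between the pads) lies 5 mm behind it (ctrl.tip_reach is the distance from the TCP to the fingertips, in m); z points along the fingers, y is the direction in which the jaws open and shut (so a half turn about z gives the same grasp; the last joint's range is limited). The gripper opens to 87 mm and grips with 3 to 60 N. Pads are 19 mm wide; open, the fingers measure 117 mm over their backs; the gripper's body (75 mm by 190 mm) begins 51 mm behind the grasp point.
Start: joints at [-1.088, 0.321, -0.07, 1.45, 0.023, 1.371, -0.057], TCP at [0.294, 0.58, 0.237] pointing down, gripper open.
Joint ranges: [-2.86, 2.86], [-0.3, 2.09], [-1.38, 1.24], [0.06, 2.45], [-1.56, 4.7], [0.09, 2.05], [-2.69, 2.69]. Speed limits (rad/s): [2.57, 2.57, 3.14, 3.14, 3.14, 3.14, 3.14].

INTERFACE

Orientations are given as a rotation vector (axis times angle).
In Python, from bench import ctrl gives the robot as it stands.
- The arm moves only by the shell command python3 -m handwheel 'ROWS' [FORCE]. ROWS is JSON, a list of rows, each a list of 7 numbers: the shift along the tool's x, y, z in mm, then the turn, a rotation vector about the tool's x, y, z in rad, then the gripper's target within -1 to 1 (shut at 1, half-way at 0, fully open at -1). In form: [[dx, dy, dz, ax, ay, az, grip], ...]. A call has 1 to 12 rows; each row is the pose to reach, as a shift and turn from the pose commanded when the call began, along the tool's axes at that moment; what a row does not reach only later rows make up. A row lasts 1/8 s, in which the tool goes at most 62.5 mm and 10.7 degrees, less where a joint would pass 70% of its speed; a pose out of reach is approached as far as the arm can. A call with a gripper value outside its range is refused whole. The fingers move at their own pace and stop on an object; FORCE is the grip in N (left out, the last holds). Time passes only in rows, so rows that repeat a pose let the fingers close. It gives the time, the measured TCP pose, the force and the opening at its end, in the units of the state.
- ctrl.get_state(): the state, without advancing time (a new reading comes with each control period).
- ctrl.get_image(name): name is "side" or "top" or "wrist"; returns the picture (420x560x3 uint8, red, green, blue); there is no depth.
- ctrl.camera_model(name): a dict with "mtx" (3x3 intrinsics, pixels), "xyz" and "orientation" of the camera in the world. Camera axes: x right, y up, looking along -z (the intrinsics and any distortion apply to the point x, -y, -z); pixel columns grow to the right and rows downward; lengths in m; the calibration is good to about 2 mm. The wrist camera is an equidistant fisheye: a pixel r from the principal point sees the ray r / f radians off the axis. A picture is of the moment at which its call begins: read the wrist's pose just before it. camera_model takes no time and is no camera call; for the wrist camera it gives the pose at the moment of the call.
- ctrl.close_job(): hands the job in, once; it reports no verdict.
The state is a dict: "time": time; "joint_positions": joint angles; "qd": joint speeds; "joint_torque": joint torques, N m; "position": TCP position; "tool_rot": TCP orientation; "ft_force": force on the tool from outside, world axes, zero at the start; "torque": the same for the moment, N m; "grip_width": opening from 0.0 (shut) to 1.0 (fully open).
Only numpy, scipy, OpenCV 4.12 (cv2) and the standard library are available. Lean on these libraries where they do the work, as an engineer would, in place of code of your own. Each camera call takes 0.05 s, during which the arm holds its last target.

## Working session

There is one attempt and no reset: what is moved stays moved. The work goes in short steps, Python scripts to look and compute and a shell command to move; the robot and the scene stay as the last step left them, time stands still between calls to the robot, and variables do not carry over. Pictures are saved under pics/ and viewed, and the job is handed in when it is done.

```bash
mkdir -p pics; ls; python3 - <<'E'
from bench import ctrl
import cv2
s=ctrl.get_state();print(s, ctrl.tip_reach)
for n in("side","top"):
    im=ctrl.get_image(n);cv2.imwrite(f"pics/{n}0.png",im[:,:,::-1]);print(n,ctrl.camera_model(n))
E
```

```text
pics
{'time': 0.0, 'joint_positions': array([-1.08790482,  0.32186044, -0.07007507,  1.45165727,  0.02260702,
        1.37077659, -0.05686996]), 'qd': array([ 0.00114484,  0.0019232 , -0.0004875 ,  0.00036569,  0.00282359,
       -0.00046459, -0.00118632]), 'joint_torque': array([ 1.76070921e-04, -4.91286206e+01, -4.04068977e-01, -3.12524056e+01,
       -6.39024074e-02,  4.38190112e-02,  1.87051978e-04]), 'position': array([0.2934942 , 0.57939152, 0.23544598]), 'tool_rot': array([-7.29491864e-01, -3.05537134e+00,  2.95924777e-03]), 'ft_force': array([0.11509423, 1.07400406, 0.22416217]), 'torque': array([-0.01688034, -0.03020781, -0.0035682 ]), 'grip_width': 0.9993277604147565} 0.014
side {'mtx': array([[506.77911502,   0.        , 267.16464687],
       [  0.        , 506.77911502, 212.8846881 ],
       [  0.        ,   0.        ,   1.        ]]), 'xyz': array([ 0.16477341, -0.64202505,  0.41091129]), 'orientation': array([ 1.14855828, -0.29707736, -0.47438541])}
top {'mtx': array([[532.26560578,   0.        , 273.74920401],
       [  0.        , 532.26560578, 206.75965638],
       [  0.        ,   0.        ,   1.        ]]), 'xyz': array([0.38316779, 0.04392463, 0.92847245]), 'orientation': array([ 0.13698818, -0.16674619, -1.56739062])}
```

View pics/top0.png

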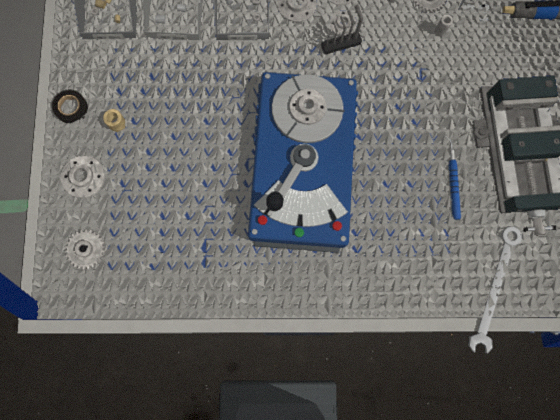

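View pics/side0.png

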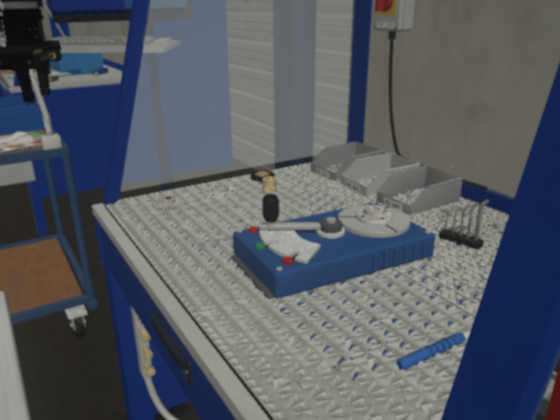

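The top view shows the green plug in the middle at about (299,232), red plugs at (263,219) and (337,226), the knob at about (275,201) and the pivot hub at (304,155). Next I measure these.

```bash
cat > h.py <<'E'
import numpy as np,cv2
from scipy.spatial.transform import Rotation as R
from bench import ctrl
def ray(m,uv):
    K=m["mtx"];d=np.array([(uv[0]-K[0,2])/K[0,0],-(uv[1]-K[1,2])/K[1,1],-1.])
    return m["xyz"],R.from_rotvec(m["orientation"]).apply(d)
def onz(m,uv,z):
    o,d=ray(m,uv);return o+d*(z-o[2])/d[2]
def proj(m,p):
    c=R.from_rotvec(m["orientation"]).inv().apply(np.asarray(p)-m["xyz"]);K=m["mtx"]
    return np.array([K[0,2]+K[0,0]*c[0]/-c[2],K[1,2]+K[1,1]*c[1]/c[2]])
def tri(m1,a,m2,b):
    o1,d1=ray(m1,a);o2,d2=ray(m2,b)
    t=np.linalg.lstsq(np.c_[d1,-d2],o2-o1,rcond=None)[0]
    p,q=o1+t[0]*d1,o2+t[1]*d2
    return (p+q)/2,np.linalg.norm(p-q)
def blobs(mask,lo=15,hi=5000):
    n,l,s,c=cv2.connectedComponentsWithStats(mask.astype(np.uint8))
    return [(c[i].round(2).tolist(),s[i].tolist()) for i in range(1,n) if lo<s[i,4]<hi]
def masks(im):
    h=cv2.cvtColor(im,cv2.COLOR_RGB2HSV);H,S,V=[h[...,i].astype(int) for i in range(3)]
    return dict(red=((H<8)|(H>172))&(S>140)&(V>70),green=(H>45)&(H<80)&(S>120)&(V>50),black=(V<45))
E
python3 - <<'E'
from h import *
for n,(x0,y0,x1,y1) in dict(top=(235,60,370,260),side=(220,170,450,300)).items():
    im=cv2.imread(f"pics/{n}0.png")[:,:,::-1].copy();m=ctrl.camera_model(n)
    for k,v in masks(im).items():
        w=np.zeros_like(v);w[y0:y1,x0:x1]=v[y0:y1,x0:x1]
        for c,s in blobs(w): print(n,k,c,s,onz(m,c,.1 if k=='black' else .056).round(4))
    cv2.imwrite(f"pics/z{n}.png",cv2.resize(im[y0:y1,x0:x1,::-1],None,fx=3,fy=3,interpolation=cv2.INTER_CUBIC))
E
```

```text
top red [262.06, 219.62] [258, 215, 9, 10, 64] [0.5322 0.0465 0.056 ]
top red [336.65, 225.5] [333, 222, 9, 8, 62] [ 0.5222 -0.0775  0.056 ]
top green [298.83, 232.05] [295, 228, 9, 9, 64] [ 0.5113 -0.0144  0.056 ]
top black [273.76, 201.69] [264, 192, 19, 23, 236] [0.5536 0.0278 0.1   ]
top black [331.77, 214.81] [329, 210, 7, 10, 31] [ 0.5324 -0.0641  0.1   ]
top black [299.73, 220.48] [298, 215, 4, 11, 33] [ 0.5233 -0.0131  0.1   ]
side red [252.89, 229.5] [250, 227, 7, 6, 36] [0.5299 0.0415 0.056 ]
side red [287.52, 260.36] [283, 257, 10, 8, 58] [ 0.5207 -0.0816  0.056 ]
side green [259.45, 245.94] [256, 243, 8, 7, 47] [ 0.5089 -0.0181  0.056 ]
side black [254.82, 176.21] [252, 171, 9, 9, 34] [0.6059 0.1698 0.1   ]
side black [270.34, 207.58] [264, 195, 14, 26, 324] [0.5499 0.0166 0.1   ]
side black [445.04, 234.65] [440, 231, 10, 9, 69] [ 0.7079 -0.204   0.1   ]
```

```bash
python3 -c "
import cv2;print(cv2.imread('pics/ztop.png').shape,cv2.imread('pics/zside.png').shape)"
```

```text
(600, 405, 3) (390, 690, 3)
```

View pics/ztop.png

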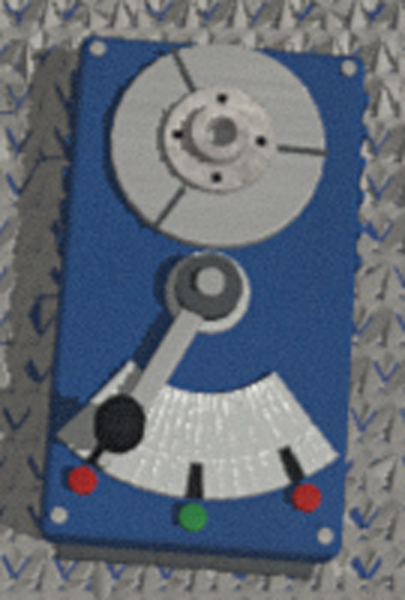

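```bash
python3 - <<'E'
from h import *
T,S=ctrl.camera_model("top"),ctrl.camera_model("side")
px=dict(red1=((262.06,219.62),(252.89,229.5)),green=((298.83,232.05),(259.45,245.94)),red2=((336.65,225.5),(287.52,260.36)),knob=((274.8,200.8),(270.34,207.58)))
P={}
for k,(a,b) in px.items(): P[k],g=tri(T,a,S,b);print(k,P[k].round(4),"gap",round(g,4))
c=P['red1']-P['red2'];c=c[:2]/np.linalg.norm(c[:2]);print("chord",np.linalg.norm((P['red1']-P['red2'])[:2]),2*.13*np.sin(.5))
ex=np.array([c[1],-c[0]]) 
pa=P['green'][:2]+.13*ex; pb=(P['red1']+P['red2'])[:2]/2+.13*np.cos(.5)*ex; piv=(pa+pb)/2
print("ex",ex,"piv",pa,pb,"hub px",onz(T,(304,155),.07))
d=P['knob'][:2]-piv; print("r",np.linalg.norm(d)); 
th=np.arctan2(-ex[0]*d[1]+ex[1]*d[0],-ex@d);print("th",th,"target knob",piv-.1*ex)
for uv in((36,318),(36,305),(2,318),(5,275),(45,0),(22,330)): print(uv,onz(T,uv,0).round(3))
for p in([.294,.58,.237],): print(proj(T,p),proj(S,p))
s=ctrl.get_state();print(R.from_rotvec(s['tool_rot']).as_matrix().round(3))
im=ctrl.get_image("wrist");cv2.imwrite("pics/wrist0.png",im[:,:,::-1]);print(ctrl.camera_model("wrist"))
E
```

```text
red1 [0.5327 0.0465 0.0534] gap 0.0
green [ 0.5113 -0.0144  0.0538] gap 0.0006
red2 [ 0.5228 -0.0779  0.0537] gap 0.0004
knob [0.5558 0.0262 0.0955] gap 0.0005
chord 0.12483621506680681 0.12465064003709278
ex [ 0.99687903 -0.07894434] piv [ 0.64092494 -0.02465319] [ 0.64146127 -0.02468358] hub px [ 0.63974235 -0.02380675  0.07      ]
r 0.09940529683526496
th -0.457757333233075 target knob [ 0.5415052  -0.01677395]
(36, 318) [0.373 0.43  0.   ]
(36, 305) [0.395 0.431 0.   ]
(2, 318) [0.373 0.487 0.   ]
(5, 275) [0.446 0.488 0.   ]
(45, 0) [0.967 0.461 0.   ]
(22, 330) [0.353 0.451 0.   ]
[-174.63818834  386.97687589] [36.67445318 90.509338  ]
[[-0.892  0.452 -0.001]
 [ 0.452  0.892 -0.002]
 [-0.    -0.002 -1.   ]]
{'mtx': array([[325.1922621 ,   0.        , 279.35859671],
       [  0.        , 325.1922621 , 213.97802186],
       [  0.        ,   0.        ,   1.        ]]), 'xyz': array([0.23306813, 0.61083293, 0.38405179]), 'orientation': array([-0.22297317, -0.13530665,  1.09667343])}
```

View pics/wrist0.png

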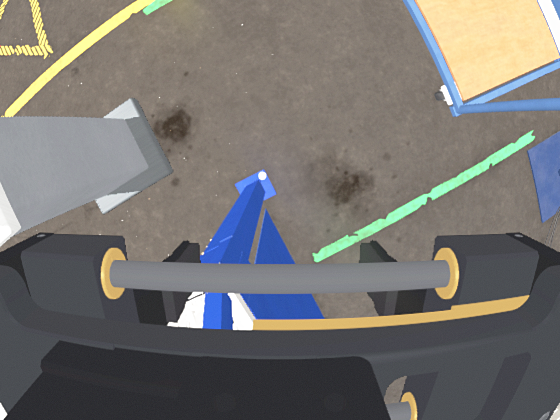

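```bash
python3 - <<'E'
from h import *
T,S=ctrl.camera_model("top"),ctrl.camera_model("side")
for z in(-.3,-.1,0,.1,.2,.3,.5): print(z,"L",proj(S,[.37,.45,z]).round(),proj(T,[.37,.45,z]).round(),"R",proj(S,[.37,-.43,z]).round(),proj(T,[.37,-.43,z]).round())
for n,b in(("top",(0,250,120,420)),("side",(60,0,220,300))):
    im=cv2.imread(f"pics/{n}0.png");x0,y0,x1,y1=b
    cv2.imwrite(f"pics/p{n}.png",cv2.resize(im[y0:y1,x0:x1],None,fx=2 if n=="side" else 3.5,fy=2 if n=="side" else 3.5))
E
```

```text
-0.3 L [119. 317.] [ 83. 318.] R [343. 724.] [472. 316.]
-0.1 L [108. 244.] [ 47. 319.] R [353. 607.] [512. 317.]
0 L [102. 203.] [ 24. 320.] R [359. 533.] [539. 318.]
0.1 L [ 95. 160.] [ -6. 321.] R [366. 443.] [572. 319.]
0.2 L [ 88. 114.] [-43. 322.] R [375. 334.] [613. 320.]
0.3 L [81. 64.] [-93. 324.] R [386. 197.] [669. 321.]
0.5 L [ 64. -49.] [-263.  330.] R [ 420. -216.] [855. 325.]
```

View pics/ptop.png

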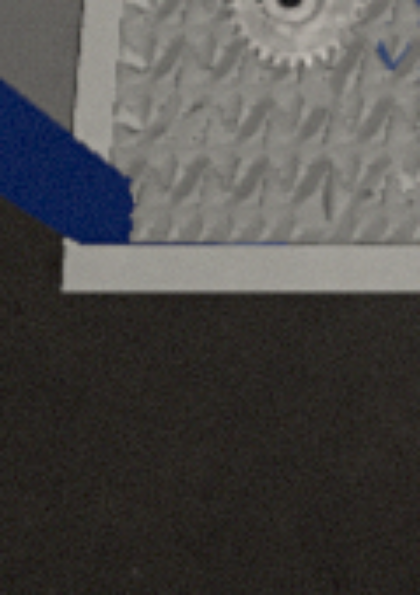

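View pics/pside.png

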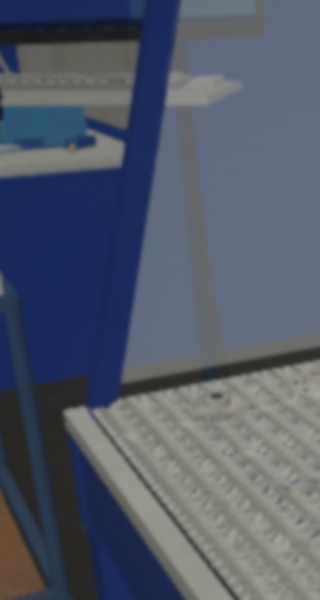

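The top and side views show a slanted blue post rising from the left front bench corner, between the tool and the drive. I work out its line before moving.

```bash
python3 - <<'E'
from h import *
T,S=ctrl.camera_model("top"),ctrl.camera_model("side")
def plane(m,a,b):
    o,d1=ray(m,a);_,d2=ray(m,b);n=np.cross(d1,d2);return o,n/np.linalg.norm(n)
o1,n1=plane(T,(28,311),(0,290));o2,n2=plane(S,(112,202),(141,5))
for z in(0,.1,.2,.3,.4,.5,.6,.8):
    A=np.array([n1,n2,[0,0,1]]);print(z,np.linalg.solve(A,[n1@o1,n2@o2,z]).round(3))
# side view only: assume y=.44 plane
for uv in((112,202),(127,100),(141,5)):
    o,d=ray(S,uv)
    for y in(.44,.5): print(uv,y,(o+d*(y-o[1])/d[1]).round(3))
E
```

```text
0 [0.395 0.459 0.   ]
0.1 [0.421 0.453 0.1  ]
0.2 [0.447 0.447 0.2  ]
0.3 [0.473 0.441 0.3  ]
0.4 [0.498 0.434 0.4  ]
0.5 [0.524 0.428 0.5  ]
0.6 [0.55  0.422 0.6  ]
0.8 [0.602 0.41  0.8  ]
(112, 202) 0.44 [0.39  0.44  0.002]
(112, 202) 0.5 [ 0.403  0.5   -0.02 ]
(127, 100) 0.44 [0.451 0.44  0.221]
(127, 100) 0.5 [0.466 0.5   0.211]
(141, 5) 0.44 [0.502 0.44  0.406]
(141, 5) 0.5 [0.52  0.5   0.405]
```

The post lies near y≈0.45, leaning back with x≈0.40–0.50, which puts its inner face at about 0.6 m radius. The plan is to retract to a radius of about 0.46 m, swing past it, then reach out to the knob.

```bash
python3 -m handwheel '[[0,-45,0,0,0,0,-1],[0,-90,0,0,0,0,-1],[0,-135,0,0,0,0,-1],[0,-185,0,0,0,0,-1],[0,-190,0,0,0,0,-1]]' && python3 - <<'E'
from h import *
s=ctrl.get_state();p=s['position'];M=R.from_rotvec(s['tool_rot']).as_matrix();print(s['joint_positions'].round(3),np.hypot(*p[:2]),M.round(3))
# swing waypoints clockwise about base in tool axes
for k in range(1,10):
    a=-k*np.radians(7.5);Rz=R.from_euler('z',a)
    d=M.T@(Rz.apply(p)-p)*1000;t=R.from_matrix(M.T@Rz.as_matrix()@M).as_rotvec();print(k,d.round(),t.round(3),Rz.apply(p).round(3))
E
```

```text
time: 0.78
position: [0.2068, 0.408, 0.2364]
tool_rot: [0.73, 3.055, -0.001]
ft_force: [0.5, 0.5, 0.3]
grip_width: 0.998
[-1.067 -0.085 -0.087  1.9   -0.007  1.326 -0.051] 0.4573676464851686 [[-0.892  0.452  0.   ]
 [ 0.452  0.892 -0.001]
 [-0.    -0.001 -1.   ]]
1 [-60.  -4.   0.] [0.    0.    0.131] [0.258 0.377 0.236]
2 [-118.  -16.    0.] [0.    0.    0.262] [0.305 0.341 0.236]
3 [-175.  -35.    0.] [0.    0.    0.393] [0.347 0.298 0.236]
4 [-229.  -61.    0.] [0.    0.    0.524] [0.383 0.25  0.236]
5 [-278.  -95.    0.] [0.    0.    0.654] [0.412 0.198 0.236]
6 [-323. -134.    0.] [0.    0.001 0.785] [0.435 0.142 0.236]
7 [-363. -179.    0.] [0.    0.001 0.916] [0.45  0.084 0.236]
8 [-396. -229.    0.] [0.000e+00 1.000e-03 1.047e+00] [0.457 0.025 0.236]
9 [-422. -282.    0.] [1.000e-03 1.000e-03 1.178e+00] [ 0.456 -0.035  0.236]
```

```bash
python3 -m handwheel '[[-60,-4,0,0,0,0.131,-1],[-118,-16,0,0,0,0.262,-1],[-175,-35,0,0,0,0.393,-1],[-229,-61,0,0,0,0.524,-1],[-278,-95,0,0,0,0.654,-1],[-323,-134,0,0,0,0.785,-1],[-363,-179,0,0,0,0.916,-1],[-396,-229,0,0,0,1.047,-1],[-396,-229,0,0,0,1.047,-1]]' && python3 - <<'E'
from h import *
s=ctrl.get_state();p=s['position'];M=R.from_rotvec(s['tool_rot']).as_matrix();print(s['joint_positions'].round(3),M.round(3))
im=ctrl.get_image("top");cv2.imwrite("pics/top1.png",im[:,:,::-1])
ex=np.array([.99688,-.07894]);ey=np.array([.07894,.99688]);piv=np.array([.6412,-.0247])
for th in(-.4578,-.2,0,.02):
    k=piv+.0995*(-np.cos(th)*ex-np.sin(th)*ey*-1*-1)
    print(th,k)
# want tool y along tangential at th: camera outward => tool x outward along -(arm dir)
for th in(-.4578,):
    arm=-np.cos(th)*ex-np.sin(th)*ey
    # feed positive -> towards -y
    k=piv+.0995*arm; X=np.r_[-arm,0];Z=np.array([0,0,-1.]);Y=np.cross(Z,X);W=np.c_[X,Y,Z]
    print("knob",k,"d",(M.T@(np.r_[k,.097]-p)*1000).round(1),"turn",R.from_matrix(M.T@W).as_rotvec().round(3))
E
```

```text
time: 1.9
position: [0.459, 0.0219, 0.2369]
tool_rot: [2.17, 2.269, 0.0]
ft_force: [-0.2, 0.9, -0.3]
grip_width: 0.998
[-0.569 -0.112  0.433  1.914  0.05   1.329 -0.106] [[-0.045  0.999  0.001]
 [ 0.999  0.045 -0.001]
 [-0.001  0.001 -1.   ]]
-0.4578 [0.5556958 0.0261851]
-0.2 [0.54554808 0.00270389]
0 [ 0.54201044 -0.01684547]
0.02 [ 0.5418732 -0.0188307]
knob [0.5556958 0.0261851] d [1.000e-01 9.660e+01 1.401e+02] turn [ 2.000e-03 -1.000e-03  2.153e+00]
```

View pics/top1.png

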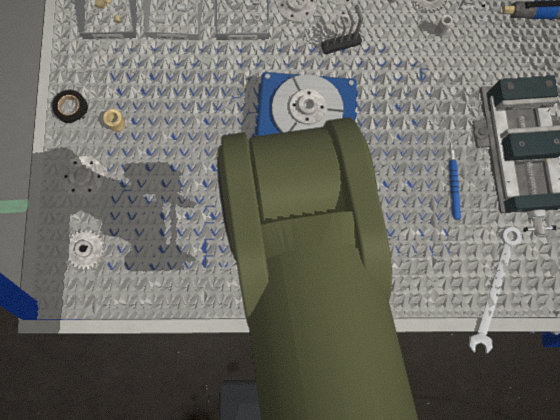

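```bash
python3 -m handwheel '[[0,10,0,0,0,0.17,-1],[0,20,0,0,0,0.34,-1],[0,30,0,0,0,0.51,-1],[0,40,0,0,0,0.68,-1],[0,50,0,0,0,0.85,-1],[0,60,10,0,0,1.02,-1],[0,70,20,0,0,1.19,-1],[0,80,30,0,0,1.36,-1],[0,90,40,0,0,1.53,-1],[0,97,50,0,0,1.695,-1],[0,97,50,0,0,1.695,-1],[0,97,50,0,0,1.695,-1]]' && python3 - <<'E'
from h import *
s=ctrl.get_state();p=s['position'];M=R.from_rotvec(s['tool_rot']).as_matrix();print(s['joint_positions'].round(3),M.round(3))
m=ctrl.camera_model("wrist");im=ctrl.get_image("wrist");cv2.imwrite("pics/wrist2.png",im[:,:,::-1]);print(m)
im=ctrl.get_image("side");cv2.imwrite("pics/side2.png",im[:,:,::-1])
print((M.T@(np.array([.5557,.0262,.097])-p)*1000).round(1))
E
```

```text
time: 3.45
position: [0.5546, 0.0336, 0.1867]
tool_rot: [-3.14, 0.102, 0.0]
ft_force: [-0.1, -1.1, -0.2]
grip_width: 0.999
[-0.538  0.156  0.475  1.772 -0.076  1.231 -1.678] [[ 0.998 -0.065 -0.   ]
 [-0.065 -0.998  0.   ]
 [-0.    -0.    -1.   ]]
{'mtx': array([[325.1922621 ,   0.        , 279.35859671],
       [  0.        , 325.1922621 , 213.97802186],
       [  0.        ,   0.        ,   1.        ]]), 'xyz': array([0.61977941, 0.03040297, 0.3349977 ]), 'orientation': array([-0.18927767,  0.20171485, -1.62593347])}
[ 1.6  7.3 89.7]
```

View pics/wrist2.png

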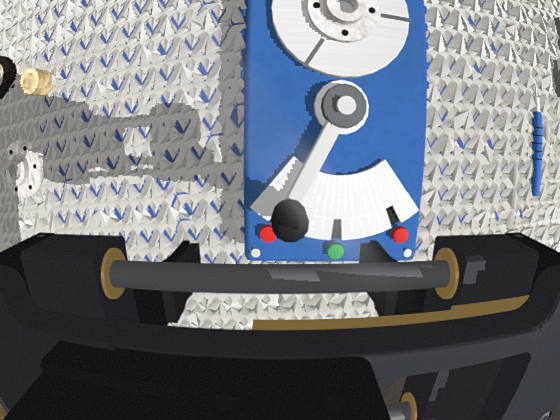

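View pics/side2.png

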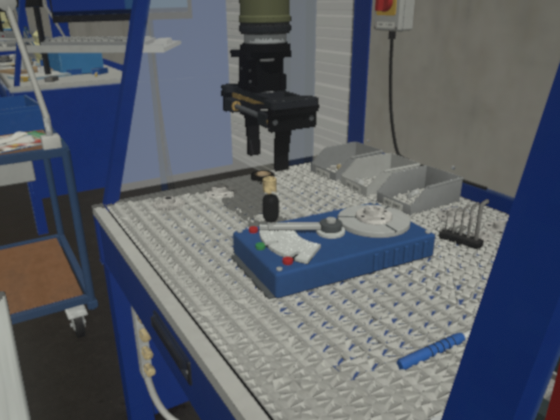

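The wrist view shows the knob at (290,220), the hub at (345,105) and the plugs at (267,234), (335,251) and (400,234). The side view shows the open fingers above and beside the knob. I cross-check with the fisheye camera.

```bash
cat >> h.py <<'E'
def fray(m,uv):
    K=m["mtx"];v=(np.array(uv)-K[:2,2])/K[0,0];r=np.linalg.norm(v);u=v/r
    d=np.array([u[0]*np.sin(r),-u[1]*np.sin(r),-np.cos(r)])
    return m["xyz"],R.from_rotvec(m["orientation"]).apply(d)
def fonz(m,uv,z):
    o,d=fray(m,uv);return o+d*(z-o[2])/d[2]
E
python3 - <<'E'
from h import *
m=ctrl.camera_model("wrist");im=cv2.imread("pics/wrist2.png")[:,:,::-1].copy()
for k,v in masks(im).items():
    w=np.zeros_like(v);w[190:262,245:425]=v[190:262,245:425]
    for c,s in blobs(w): print(k,c,s,fonz(m,c,.1 if k=='black' else .056).round(4))
print(fonz(m,(290,220),.1),"hub",fonz(m,(345,105),.07))
E
```

```text
red [267.03, 233.38] [259, 225, 18, 17, 212] [0.5324 0.0467 0.056 ]
red [399.41, 234.11] [392, 226, 16, 17, 203] [ 0.5226 -0.0775  0.056 ]
green [334.21, 253.11] [328, 247, 15, 12, 123] [ 0.509  -0.0139  0.056 ]
black [279.61, 224.24] [271, 205, 25, 36, 373] [0.5527 0.034  0.1   ]
black [392.96, 212.07] [389, 207, 9, 14, 27] [ 0.5564 -0.0545  0.1   ]
black [387.51, 256.46] [379, 246, 18, 16, 61] [ 0.5196 -0.0511  0.1   ]
[0.55551936 0.02600798 0.1       ] hub [ 0.64101066 -0.02525952  0.07      ]
```

All three cameras agree to within about 1 mm. I move down and grip.

```bash
python3 -m handwheel '[[2,7,20,0,0,0,-1],[2,7,45,0,0,0,-1],[2,7,70,0,0,0,-1],[2,7,88,0,0,0,-1],[2,7,89,0,0,0,-1],[2,7,89,0,0,0,0],[2,7,89,0,0,0,0.4],[2,7,89,0,0,0,1],[2,7,89,0,0,0,1],[2,7,89,0,0,0,1],[2,7,89,0,0,0,1],[2,7,89,0,0,0,1]]' 12 && python3 - <<'E'
from h import *
s=ctrl.get_state();p=s['position'];M=R.from_rotvec(s['tool_rot']).as_matrix();print(M.round(3))
im=ctrl.get_image("side");cv2.imwrite("pics/side3.png",im[:,:,::-1])
ex=np.array([.99688,-.07894]);ey=np.array([.07894,.99688]);piv=np.array([.6411,-.0248])
d=p[:2]-piv;th=np.arctan2(-(d@ey)*-1*-1,-d@ex);th0=np.arctan2(d@ey,-d@ex);r=np.linalg.norm(d);print("r",r,"th",-th0)
for k in range(1,9):
    t=-th0*(1-k/8)
    q=piv-.1*np.cos(t)*ex-.1*np.sin(t)*ey
    print(k,round(t,3),(M.T@(np.r_[q,p[2]]-p)*1000).round(1))
# dead-on yaw correction
W=np.c_[np.r_[ex,0],np.r_[-ey,0],[0,0,-1]];print(R.from_matrix(M.T@W).as_rotvec().round(3))
E
```

```text
time: 5.05
position: [0.5559, 0.0257, 0.0976]
tool_rot: [-3.139, 0.108, 0.0]
ft_force: [0.2, 0.8, 0.0]
grip_width: 0.313
[[ 0.998 -0.069 -0.   ]
 [-0.069 -0.998  0.   ]
 [-0.    -0.    -1.   ]]
r 0.09898312712636106 th -0.4558209157121552
1 -0.399 [-3.3  4.7 -0. ]
2 -0.342 [-5.4 10.  -0. ]
3 -0.285 [-7.2 15.4 -0. ]
4 -0.228 [-8.7 20.9 -0. ]
5 -0.171 [-9.9 26.5 -0. ]
6 -0.114 [-10.8  32.1  -0. ]
7 -0.057 [-11.3  37.8  -0. ]
8 -0.0 [-11.6  43.5  -0. ]
[-0.    0.    0.01]
```

View pics/side3.png

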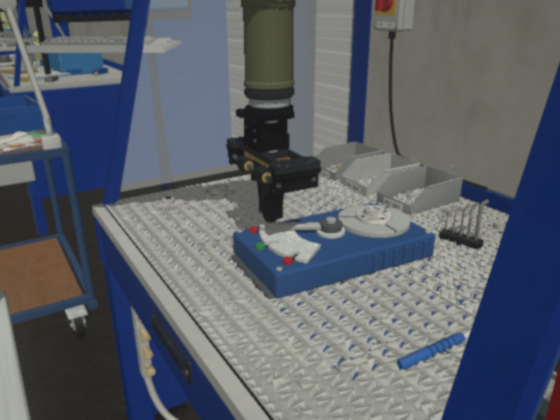

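The knob is between the pads: the opening is 27 mm and the knob is 28 mm across. I swing it along the arc.

```bash
python3 -m handwheel '[[-3,5,0,0,0,0,1],[-5,10,0,0,0,0,1],[-7,15,0,0,0,0,1],[-9,21,0,0,0,0,1],[-10,26.5,0,0,0,0,1],[-11,32,0,0,0,0.01,1],[-11.5,38,0,0,0,0.01,1],[-11.5,43.5,0,0,0,0.01,1],[-11.5,43.5,0,0,0,0.01,1],[-11.5,43.5,0,0,0,0.01,1],[-11.5,43.5,0,0,0,0.01,1]]' && python3 - <<'E'
from h import *
s=ctrl.get_state();p=s['position'];print(p,s['ft_force'])
m=ctrl.camera_model("wrist");im=ctrl.get_image("wrist");cv2.imwrite("pics/wrist4.png",im[:,:,::-1])
ex=np.array([.99688,-.07894]);ey=np.array([.07894,.99688]);piv=np.array([.6411,-.0248])
d=p[:2]-piv;print("r",np.linalg.norm(d),"th",-np.arctan2(d@ey,-d@ex))
E
```

```text
time: 6.48
position: [0.5391, -0.017, 0.0973]
tool_rot: [-3.138, 0.124, 0.008]
ft_force: [-4.6, 3.3, 3.8]
grip_width: 0.317
[ 0.53914703 -0.01700612  0.09732297] [-4.64400458  3.2551928   3.79487107]
r 0.10225044037594923 th 0.0027247679883604537
```

View pics/wrist4.png

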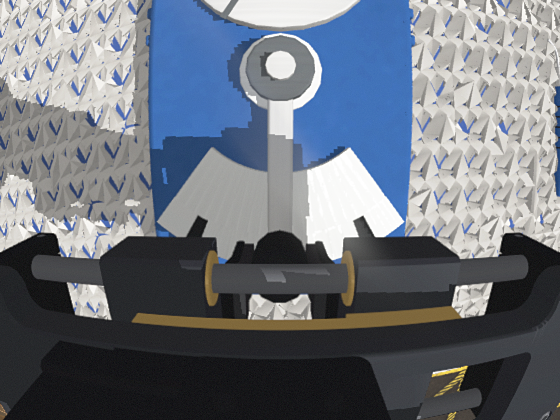

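The wrist view shows the knob between the pads and the arm lying straight towards the front. I release, rise and look.

```bash
python3 -m handwheel '[[0,0,0,0,0,0,0.2],[0,0,0,0,0,0,-0.2],[0,0,0,0,0,0,-1],[0,0,0,0,0,0,-1],[0,0,0,0,0,0,-1],[0,0,-30,0,0,0,-1],[0,0,-60,0,0,0,-1],[-20,0,-110,0,0,0,-1],[-50,0,-140,0,0,0,-1],[-60,0,-140,0,0,0,-1],[-60,0,-140,0,0,0,-1]]' && python3 - <<'E'
from h import *
m=ctrl.camera_model("wrist");im=ctrl.get_image("wrist");cv2.imwrite("pics/wrist5.png",im[:,:,::-1])
im2=ctrl.get_image("side");cv2.imwrite("pics/side5.png",im2[:,:,::-1])
for k,v in masks(im).items():
    if k=='black': continue
    for c,s in blobs(v): print(k,c,s,fonz(m,c,.056).round(4))
cv2.imwrite("pics/m5.png",im)
import json;json.dump({k:np.asarray(v).tolist() for k,v in m.items()},open("m5.json","w"))
E
```

```text
time: 7.9
position: [0.4812, -0.0123, 0.237]
tool_rot: [-3.139, 0.123, 0.0]
ft_force: [0.2, -0.5, 0.4]
grip_width: 0.999
red [219.06, 153.27] [212, 147, 15, 14, 173] [0.532  0.0464 0.056 ]
red [340.81, 153.35] [334, 147, 15, 14, 171] [ 0.5222 -0.0774  0.056 ]
red [393.86, 394.31] [391, 387, 7, 16, 88] [ 0.1785 -0.156   0.056 ]
```

View pics/wrist5.png

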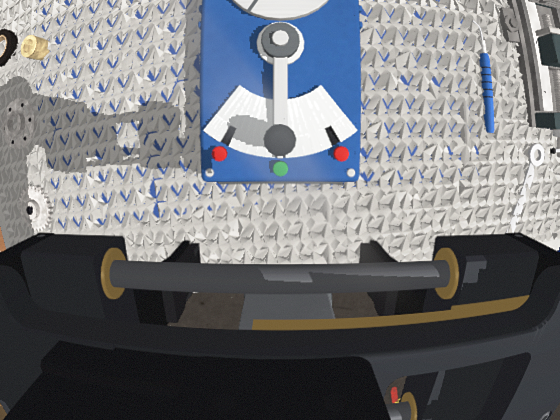

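View pics/side5.png

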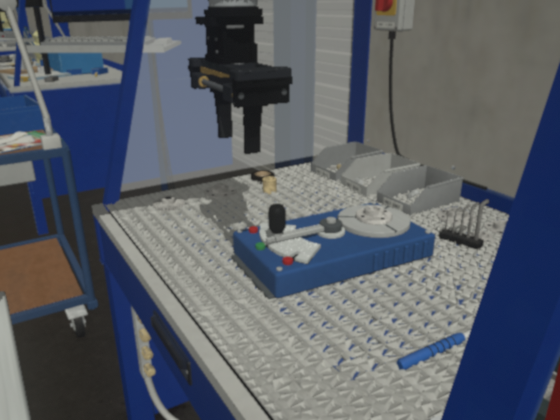

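The arm at (280,60–120), knob (280,140) and green plug (280,169) lie in line in the wrist view, and the gripper is clear. I measure the lever angle.

```bash
python3 - <<'E'
from h import *
import json
m={k:np.array(v) for k,v in json.load(open("m5.json")).items()}
im=cv2.imread("pics/wrist5.png")[:,:,::-1].copy();h=cv2.cvtColor(im,cv2.COLOR_RGB2HSV).astype(int)
g=(h[...,0]>40)&(h[...,0]<90)&(h[...,1]>80);w=np.zeros_like(g);w[160:180,265:295]=g[160:180,265:295]
G=[fonz(m,c,.056) for c,s in blobs(w)];print("green",G)
b=(h[...,2]<70);w=np.zeros_like(b);w[120:157,260:300]=b[120:157,260:300];B=blobs(w);print(B)
k=fonz(m,B[0][0],.1)
r1,r2=fonz(m,(219.06,153.27),.056),fonz(m,(340.81,153.35),.056)
c=(r1-r2)[:2];c/=np.linalg.norm(c);ex=np.array([c[1],-c[0]]);ey=c
piv=(r1+r2)[:2]/2+.13*np.cos(.5)*ex
d=k[:2]-piv;print("knob",k,"piv",piv,"r",np.hypot(*d),"th knob",-np.arctan2(d@ey,-d@ex))
P=[]
for r in range(64,84):
    x=np.where(h[r,262:298,1]<70)[0]+262
    x=x[(x>268)&(x<292)]
    P.append(fonz(m,(x.mean(),r),.067)[:2]); 
    if r%6==0: print(r,x.min(),x.max())
P=np.array(P);vx,vy,x0,y0=cv2.fitLine(P.astype(np.float32),cv2.DIST_L2,0,1e-4,1e-4).ravel();v=np.array([vx,vy]);v*=np.sign(-v@ex)
print("th arm dir",-np.arctan2(v@ey,-v@ex), "offset of arm mid from axis mm",((P.mean(0)-piv)@ey*1000))
gd=G[0][:2]-piv;print("th green",-np.arctan2(gd@ey,-gd@ex),np.hypot(*gd))
E
```

```text
green [array([ 0.51121376, -0.01437567,  0.056     ])]
[]Traceback (most recent call last):
  File "<stdin>", line 8, in <module>
IndexError: list index out of range
```

```bash
python3 - <<'E'
from h import *
import json
m={k:np.array(v) for k,v in json.load(open("m5.json")).items()}
im=cv2.imread("pics/wrist5.png")[:,:,::-1].copy();h=cv2.cvtColor(im,cv2.COLOR_RGB2HSV).astype(int)
print(h[140,262:300,2],h[140,262:300,1])
b=(h[...,2]<100);w=np.zeros_like(b);w[122:157,255:305]=b[122:157,255:305];B=blobs(w);print(B)
B=max(B,key=lambda q:q[1][4])
# circle: lower/outer top ring -> use bbox centre in x, blob at mid height
k=fonz(m,(B[1][0]+B[1][2]/2-.5,B[0][1]),.1)
r1,r2=fonz(m,(219.06,153.27),.056),fonz(m,(340.81,153.35),.056)
c=(r1-r2)[:2];c/=np.linalg.norm(c);ex=np.array([c[1],-c[0]]);ey=c
piv=(r1+r2)[:2]/2+.13*np.cos(.5)*ex
a=lambda q:-np.arctan2((q[:2]-piv)@ey,-(q[:2]-piv)@ex)
print("knob",k,"piv",piv,"r",np.hypot(*(k[:2]-piv)),"th",a(k),"th green",a(np.array([.51121,-.01438])))
P=[]
for r in range(64,84):
    x=np.where(h[r,:,1]<70)[0];x=x[(x>266)&(x<294)];P.append(fonz(m,(x.mean(),r),.067)[:2])
    if r%6==0: print(r,x.min(),x.max())
P=np.array(P);v=cv2.fitLine(P.astype(np.float32),cv2.DIST_L2,0,1e-4,1e-4).ravel()[:2];v=v*np.sign(-v@ex)
print("th arm dir",-np.arctan2(v@ey,-v@ex),"offset mm",(P.mean(0)-piv)@ey*1000)
E
```

```text
[172 154 104  93  94  95  95 101  98 104 103 102 101 104 102 102 102 103
 106 107 104 107 106 106 106 105 108 106 104 104 103 103  97 118 217 249
 245 245] [ 3  3  7 11 11  8 11 15 16 12 15 18 10 12 13 13 13 12 14 14 12 12 12 10
 14 12 14 10 10 15  7 15 13  9  4  1  1  1]
[([275.89, 144.09], [264, 125, 31, 32, 279])]
knob [ 0.53720903 -0.01537886  0.1       ] piv [ 0.64084983 -0.02445495] r 0.1040374532144515 th -0.008588021183975674 th green 0.0012026929029660546
66 273 287
72 273 287
78 273 287
th arm dir 0.00034472901383609725 offset mm 0.005455112386716634
```

```bash
python3 - <<'E'
from bench import ctrl
s=ctrl.get_state();print(s['time'],s['qd'].round(3));print(ctrl.close_job())
E
```

```text
8.0 [-0.001  0.013  0.001 -0.007  0.001  0.002 -0.001]
the job is handed in; nothing more can be done
None
```

The feed lever now lies in the middle notch, which the green plug marks, and the job is handed in at 8.0 s. On the way I steered round the slanted blue post at the bench corner. I gripped the knob at 12 N, swung it from about -0.46 rad along its arc, then opened the gripper and backed off. The gripper ended clear of the lever.

**Last checks** (wrist camera, after release):
- **Arm direction:** it reads 0.0003 rad, against 0.001 rad for the green plug, and the arm's middle line passes within 0.1 mm of the pivot.
- **Knob:** a rougher reading of its outline gave -0.009 rad and 104 mm from the pivot instead of 100 mm. That is a small disagreement; the mask caught only part of the knob, so I trusted the arm's direction.
- **Forces:** the wrist force read about 7 N at the end of the swing and under 1 N after release. I read it only at the end of each move, not in between.

I did not check the final position with the top camera, because the robot arm had blocked its view earlier.

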